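# Slide the tube furnace over the sample boat

## Task

Slide the hot tube furnace along its guide rods until its middle stands over the white sample boat in the glass tube, and bring it to rest there without letting it run into the stop collars at either end of its travel. Push it gently and only on the white round plates at its two ends, since the metal shell is hot, and keep off the glass tube. Once it stands still over the boat take the gripper clear, let it stand untouched for at least three seconds, then finish.

Things in the scene. Friction and masses are not known exactly. Their poses are not given: they have to be found in the camera images.
- bed: aluminium bed plate, fixed, 200 mm wide (x), 920 mm long (y), 12 mm thick, with two steel guide rods. Origin at its middle at table level; y is the furnace's line of travel (the robot's left, turned by up to 0.12 rad), z up. The furnace's origin can go from y = +0.21 to -0.21 m in this frame; there an end plate meets a steel stop collar on the tube, which must not happen.
- furnace: tube furnace on runners, moves only along the bed's y; axes as the bed's, origin at mid length (under the shell's dark strap) at table level. Nominal 3.0 kg in all (2.2 to 4.1). Coasts for many seconds: drag 0.25 N s/m, dry friction 0.006 N. Outer faces of its two white end plates at y = +110 and -110 mm unpressed. Starts at rest in the left (+y) part of its travel. Nothing on it can be gripped.
- shell: the furnace's round bright metal shell, hot, not to be touched: horizontal cylinder of 150 mm diameter and 160 mm length along y, its axis 125 mm and its top 200 mm above the table. Origin and axes as furnace; it moves with the furnace.
- plate_left: white round end plate at the furnace's +y end, to push on: 140 mm diameter, centre 125 mm, top 195 mm above the table, pierced by the tube. Stands 30 mm out of the shell, sprung along y: 60 N/m, hardly damped, 25 mm travel inward. Origin on its outer face (looking to +y), at table level. Above tube and collar its face is free from 157 to 195 mm height.
- plate_right: the same white sprung end plate at the furnace's -y end; origin on its outer face, which looks to the bed's -y, at table level.
- boat: white ceramic sample boat in the glass tube, right (-y) of the furnace at the start, 80 mm long (y), 24 mm wide, 14 mm high, a small copper-coloured sample in it; it does not move, the furnace passes over it. Origin at its middle, 113 mm above the table, axes as the bed's. The furnace's origin must end level with this one along y.
- tube: clear quartz tube, fixed, along the bed's y axis through the furnace: 40 mm outer diameter, 860 mm long, axis 125 mm above the table; steel stop collars and end flanges on it have 30 mm radius, so nothing of it is higher than 155 mm. Origin at the bed's origin.
- jar: glass jar with blue cap, 60 mm diameter, 100 mm high, standing beyond the bed; origin under its centre. Leave alone.
- bowl: blue ceramic bowl, 110 mm diameter, 50 mm high, beyond the bed; origin under its centre. Leave alone.
- timer: flat black bench timer, 50 x 75 x 22 mm, beyond the bed; origin under its centre. Leave alone.

How it is judged:
On the way:
1. the furnace stands at rest with its middle over the boat, untouched, for 3 s (y of furnace in the frame of boat between -0.015 and 0.015 m and linear speed of furnace below 0.012 m/s and contact force between each of the fingers, the arm and furnace below 0.1 N), for 3 s.
At the end, for the whole second after the job is handed in: The furnace's middle is within 15 mm of the boat's middle along the tube, it is slower than 12 mm/s, and the robot does not touch it; it has stood so for 3 s (all of step 1).
It fails at once if the furnace runs into a stop collar at the end of its travel (y of furnace in the frame of bed below -0.207 m or y of furnace in the frame of bed above 0.207 m).
It fails at once if the hot shell is touched (contact force between any of the fingers, the arm and shell above 1.5 N).
It fails at once if the furnace is knocked, or leaned on, with more than 8 N (contact force between any of the fingers, the arm and furnace above 8 N).
It fails at once if the glass tube is knocked (contact force between any of the fingers, the arm and tube above 3 N).
It fails at once if the jar, bowl or timer is displaced (distance of any of jar, bowl, timer from where it was at the start of the episode above 0.02 m).
It also fails if it takes over 35 s, if anything falls off the work surface, if the arm or the gripper's body presses on something with over 40 N, if the wrist force passes 120 N, or if a joint passes its speed limit or range.

## Robot

A 6-joint arm with a two-finger parallel gripper is mounted at the origin on the work surface. World frame = base frame: x ahead of the robot, y to its left, z up, the work surface at z = 0. Lengths are in m, angles in rad, forces in N, time in s.
With the tool pointing down it reaches from about 0.225 to 0.725 m from the base axis. Payload 3.1 kg.
Tool frame: the origin (TCP) lies at the very end of the fingers, on their centre line; the grasp point (between the pads) lies 19 mm behind it (ctrl.grip_depth is the distance from the TCP to the grasp point, in m); z points along the fingers, y is the line along which they close (so a half turn about z gives the same grasp; the last joint's range is limited). The gripper opens to 85 mm and grips with 20 to 120 N. Pads are 22 mm wide; open, the fingers measure 114 mm over their backs; the gripper's body (76 mm by 85 mm) begins 54 mm behind the grasp point. The pads swing forward as they close: fully open they stand 13 mm farther back than shut.
Start: joints at [-1.345, 0.048, 0.099, 1.622, 0, 1.443], TCP at [0.182, -0.492, 0.231] pointing down, gripper open.
Joint ranges: [-2.91, 2.91], [-0.99, 1.94], [-1.21, 1.42], [-2.12, 2.29], [-1.49, 1.47], [-3.14, 3.14]. Speed limits (rad/s): [2.79, 2.79, 3.14, 3.14, 3.14, 3.14].

## Interface

Orientations are given as [roll, pitch, yaw] about the fixed x, y, z axes, in that order (R = Rz(yaw) Ry(pitch) Rx(roll)).
In Python, from station import ctrl, viewer, order gives the robot as it stands.
- The arm moves only by the tool send_rows, never from a script. Its argument "deltas" is a list of rows, each a list of 4 numbers: the shift along the tool's x, y, z as a fraction of full scale, then the turn about the tool's z as a fraction of full scale. A call has 1 to 20 rows; each row is the pose to reach, as a shift and turn from the pose commanded when the call began, along the tool's axes at that moment, turning the shorter way round; what a row does not reach only later rows make up. Full scale, the value 1, is 250 mm for a shift and 360 degrees for a turn. A row lasts 1/8 s, in which the tool goes at most 62.5 mm and 10.7 degrees, less where a joint would pass 70% of its speed; a pose out of reach is approached as far as the arm can. A call with a number of a shift or a turn outside -1 to 1 is refused whole. A call with a gripper value outside its range is refused whole. "hand" is the closure, from 0 (fully open) to 1 (shut), set as the call begins (left out, the last holds). The fingers move at their own pace and stop on an object; "force" is the grip in N (left out, the last holds). Time passes only in rows, so rows that repeat a pose let the fingers close. It gives the time, the measured TCP pose, the force, the opening and the grip force at its end, in the units of the state.
- ctrl.read_state(): the state, without advancing time (a new reading comes with each control period).
- viewer.camera(name): name is "scene" or "top"; returns (picture, depth): 480x640x3 uint8, blue, green, red; 480x640 float32, m along the optical axis (not along the pixel's ray), 0 where there is no reading.
- viewer.get_calibration(name): a dict with "fx", "fy", "cx", "cy" (pixels), "k1" (the pictures are not rectified: a ray, as slopes to the right and down, at radius r is drawn at 1 + k1 r^2 times it, then the intrinsics apply), "view" (4x4, takes a point from world to camera coordinates). Camera axes: x right, y up, looking along -z (the intrinsics and any distortion apply to the point x, -y, -z); pixel columns grow to the right and rows downward; lengths in m; the calibration is good to about 2 mm. A picture is of the moment at which its call begins. get_calibration takes no time and is no camera call.
- order.close_job(): hands the job in; it is judged then, once.
Trained networks look in the newest picture that a camera, given by its name, has taken for a name from the list of things; names that differ only in an ending like _2 or _b are one class to them, and where a whole thing is asked for, a point or a joint stands for the part that bears it (a point fixed in the world has none). Each returns a list of dicts, best first, with "score" (0 to 1); they miss things now and then, are a little off and sometimes report something else, mostly with a low value. They report only what shows in the picture. A call takes as long as a camera call.
- viewer.look_for(target, camera): "position" ([column, row] as shares, 0 to 1, of the picture: columns of its width, rows of its height, amid what is visible of it).
- viewer.regions_of(target, camera): "region" (480x640 bool, what is visible of it) and "position" ([column, row] as shares, 0 to 1, of the picture: columns of its width, rows of its height, amid what is visible of it).
The state is a dict: "time": time; "joint_pos": joint angles; "qvel": joint speeds; "joint_efforts": joint torques, N m; "ee_pos": TCP position; "eef_rot": TCP orientation; "wrist_force": force on the tool from outside, world axes, zero at the start; "torque": the same for the moment, N m; "gripper_width": finger opening in m; "grip_force": force on a finger pad.
Only numpy, scipy, OpenCV 4.12 (cv2) and the standard library are available. Lean on these libraries where they do the work, as an engineer would, in place of code of your own. Each camera call takes 0.05 s, during which the arm holds its last target. There are 200 camera calls.

## Working session

There is one attempt and no reset: what is moved stays moved. The work goes in short steps, Python scripts to look and compute and a tool call to move; the robot and the scene stay as the last step left them, time stands still between calls to the robot, and variables do not carry over. Pictures are saved under pics/ and viewed, at most 10 in all, crops included, and the job is handed in when it is done.

Besides the shell and the picture viewer there is one more tool, called as name(argument=value, ...) on one line, values as JSON. send_rows: Moves the arm, as the interface text tells. Shift numbers are shares of 250 mm and turn numbers shares of 360 degrees, none past 1 either way. Its arguments: {"type":"object","properties":{"deltas":{"type":"array","items":{"type":"array","items":{"type":"number","minimum":-1,"maximum":1}}},"hand":{"type":"number"},"force":{"type":"number"}},"required":["deltas"]}

```bash
mkdir -p pics; cat > h.py <<'E'
import numpy as np, cv2
from station import ctrl, viewer, order
def rays(name, uv):
    c=viewer.get_calibration(name); 
    K=np.array([[c["fx"],0,c["cx"]],[0,c["fy"],c["cy"]],[0,0,1.]])
    p=cv2.undistortPoints(np.array(uv,float).reshape(-1,1,2),K,np.array([c["k1"],0,0,0,0.])).reshape(-1,2)
    V=np.array(c["view"]); R=V[:3,:3]; o=-R.T@V[:3,3]
    d=np.c_[p[:,0],-p[:,1],-np.ones(len(p))]@R
    return o,d          # depth d scales d
def pts(name, uv, z):   # depth list
    o,d=rays(name,uv); return o+d*np.array(z).reshape(-1,1)
def atz(name, uv, h):
    o,d=rays(name,uv); return o+d*((h-o[2])/d[:,2])[:,None]
def cloud(name, mask, dep):
    m=mask&(dep>0); v,u=np.nonzero(m); return pts(name,np.c_[u,v],dep[m])
E
python3 - <<'E'
from h import *
for n in("top","scene"):
    im,d=viewer.camera(n); cv2.imwrite(f"pics/{n}0.png",im); np.save(f"{n}0.npy",d)
    o,_=rays(n,[[320,240]]); print(n,o)
    for t in("bed","furnace","shell","plate_left","plate_right","boat","jar","bowl","timer"):
        for r in viewer.regions_of(t,n)[:2]:
            m=r["region"]; P=cloud(n,m,d); 
            print(t,round(r["score"],2),np.round(np.array(r["position"])*[640,480]),m.sum(),np.round(np.median(P,0),3) if len(P) else None)
            if r["score"]>.4: np.save(f"{n}_{t}.npy",m)
s=ctrl.read_state();print(s)
E
```

```text
top [0.40985588 0.09533043 1.23945815]
bed 0.86 [341. 307.] 36647 [0.493 0.05  0.015]
furnace 0.95 [264. 285.] 10485 [0.514 0.191 0.19 ]
shell 0.96 [266. 288.] 7967 [0.515 0.191 0.191]
plate_left 0.73 [264. 285.] 10622 [0.514 0.19  0.19 ]
plate_left 0.64 [209. 281.] 1255 [0.524 0.287 0.188]
plate_right 0.85 [317. 292.] 1396 [0.51  0.096 0.186]
jar 0.93 [272. 184.] 982 [0.719 0.195 0.098]
bowl 0.9 [350. 190.] 2160 [0.733 0.033 0.022]
bowl 0.33 [266. 288.] 10574 [0.515 0.19  0.19 ]
timer 0.94 [431. 191.] 966 [ 0.733 -0.133  0.022]
scene [0.85047729 0.25473441 0.86612364]
bed 0.68 [354. 202.] 31986 [0.553 0.135 0.015]
furnace 0.55 [382. 214.] 10901 [0.555 0.195 0.188]
shell 0.82 [388. 208.] 7825 [0.552 0.193 0.19 ]
plate_left 0.72 [431. 237.] 1442 [0.556 0.285 0.185]
plate_left 0.34 [193. 226.] 848 [ 0.738 -0.128  0.023]
plate_right 0.65 [342. 172.] 1138 [0.54  0.096 0.186]
boat 0.56 [289. 139.] 7492 [ 0.511 -0.041  0.143]
jar 0.7 [325. 312.] 1024 [0.739 0.203 0.1  ]
bowl 0.98 [260. 262.] 2365 [0.721 0.028 0.023]
timer 0.71 [193. 227.] 872 [ 0.738 -0.13   0.023]
{'time': 1.0, 'joint_pos': array([-1.34483014e+00,  4.80111049e-02,  9.92272321e-02,  1.62201591e+00,
       -1.79785593e-05,  1.44301631e+00]), 'qvel': array([-0.00154031, -0.00016611,  0.00027272,  0.00121161, -0.00025033,
       -0.00061873]), 'joint_efforts': array([ 9.90092994e-04, -3.38652706e+01,  3.20168746e+01,  1.03544968e-03,
       -6.26546034e-05, -2.34405178e-06]), 'ee_pos': array([ 0.18185925, -0.49249119,  0.23131945]), 'eef_rot': array([-3.14158693e+00,  1.73911421e-05,  3.53746204e-01]), 'wrist_force': array([-0.18914026, -0.35348685,  0.25980789]), 'torque': array([-0.00418983,  0.02496587,  0.03605794]), 'grip_force': 0.0, 'gripper_width': 0.08523924388625415}
```

View pics/top0.png

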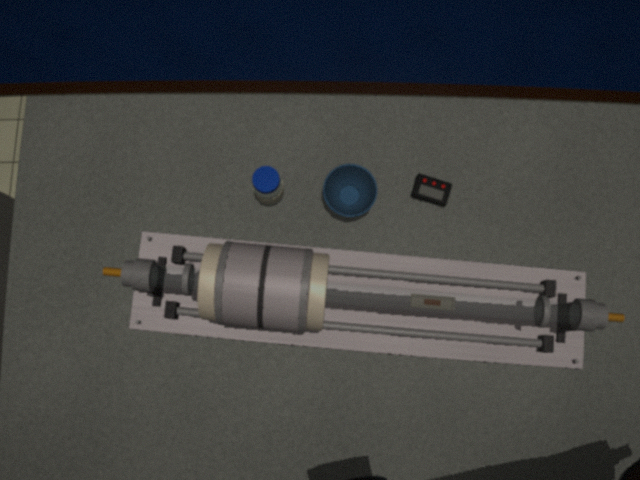

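View pics/scene0.png

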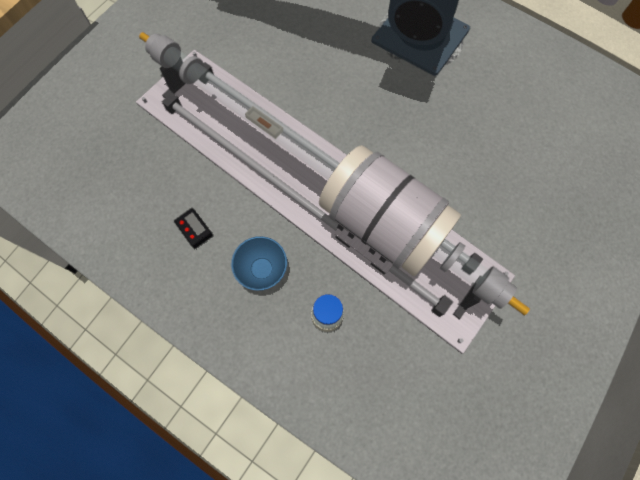

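The top view shows the furnace with its strap at about (264,288). Its white plates are at about (207,284) and (322,292), and the boat is at about (433,302). The scene view agrees, with the boat near (264,122). Next I'll work out the exact geometry.

```bash
cat >> h.py <<'E'
def furn(n="top"):
    """strap-free estimate: y of furnace origin in bed frame from shell / plate clouds; needs bed.npy (x,y,yaw)"""
    im,d=viewer.camera(n); return im,d
def tobed(P,b):
    c,s=np.cos(b[2]),np.sin(b[2]); q=P[:,:2]-b[:2]; return np.c_[q@[c,s],q@[-s,c]]
E
python3 - <<'E'
from h import *
for n in("top","scene"):
    d=np.load(n+"0.npy"); im=cv2.imread(f"pics/{n}0.png")
    v,u=np.mgrid[:480,:640]; P=pts(n,np.c_[u.ravel(),v.ravel()],d.ravel())
    ok=(abs(P[:,2]-.012)<.004)&(d.ravel()>0)&np.load(n+"_bed.npy").ravel()
    m=cv2.morphologyEx(ok.reshape(480,640).astype(np.uint8),cv2.MORPH_OPEN,np.ones((3,3)))
    Q=atz(n,np.c_[u.ravel(),v.ravel()][m.ravel()>0],.012)[:,:2]
    r=cv2.minAreaRect((Q*1000).astype(np.float32)); print(n,"bed",r)
    bx=cv2.boxPoints(r)/1000; print(bx.round(3).tolist())
    # shell
    c=np.array(r[0])/1000; w,h=r[1]; a=np.deg2rad(r[2]); a = a if h>w else a-np.pi/2
    if a>1: a-=np.pi
    b=np.r_[c,a]; print("bed pose",b); np.save(n+"_b.npy",b)
    for t in("shell","plate_left","plate_right"):
        try: S=cloud(n,np.load(f"{n}_{t}.npy"),d)
        except Exception: continue
        B=tobed(S,b); k=S[:,2]>.17; print(t,np.percentile(B[k,1],[1,5,50,95,99]).round(4),np.median(B[k,0]).round(4))
    # strap dark pixels within shell mask
    g=im.max(2).astype(int); 
    M=cv2.erode(np.load(n+"_shell.npy").astype(np.uint8),np.ones((9,9)))>0
    k=M&(g<75); S=cloud(n,k,d); B=tobed(S,b); k2=S[:,2]>.18; print("strap",k2.sum(),np.percentile(B[k2,1],[5,50,95]).round(4))
    # boat
    (x0,x1,y0,y1)=(400,470,290,315) if n=="top" else (235,295,95,145)
    sub=cv2.resize(im[y0:y1,x0:x1],None,fx=6,fy=6,interpolation=cv2.INTER_NEAREST); cv2.imwrite(f"pics/boat_{n}.png",sub)
a=cv2.imread("pics/boat_top.png");b=cv2.imread("pics/boat_scene.png")
W=max(a.shape[1],b.shape[1]); f=lambda q:cv2.copyMakeBorder(q,0,0,0,W-q.shape[1],cv2.BORDER_CONSTANT)
cv2.imwrite("pics/boats.png",np.vstack([f(a),f(b)]))
E
```

```text
top bed ((506.836181640625, 8.9560546875), (918.881591796875, 201.23284912109375), 85.38386535644531)
[[0.3700000047683716, -0.4410000145435333], [0.5699999928474426, -0.4569999873638153], [0.6439999938011169, 0.45899999141693115], [0.4440000057220459, 0.4749999940395355]]
bed pose [ 0.50683618  0.00895605 -0.08056675]
shell [0.104  0.1101 0.1823 0.2551 0.2614] -0.0031
plate_left [0.2643 0.2655 0.2788 0.2918 0.2935] -0.0031
plate_right [0.073  0.0742 0.0877 0.1012 0.1024] -0.0024
strap 353 [0.1789 0.1834 0.2125]
scene bed ((508.0223693847656, 9.13037109375), (920.7855224609375, 203.3023681640625), 85.35924530029297)
[[0.36899998784065247, -0.44200000166893005], [0.5720000267028809, -0.4580000042915344], [0.6470000147819519, 0.46000000834465027], [0.4440000057220459, 0.47600001096725464]]
bed pose [ 0.50802237  0.00913037 -0.08099645]
shell [0.1063 0.1128 0.1861 0.2568 0.2627] 0.0146
plate_left [0.2639 0.2652 0.2787 0.292  0.2933] 0.0109
plate_right [0.0747 0.0761 0.0887 0.1013 0.1024] 0.0117
strap 99 [0.1812 0.1842 0.187 ]
```

View pics/boats.png

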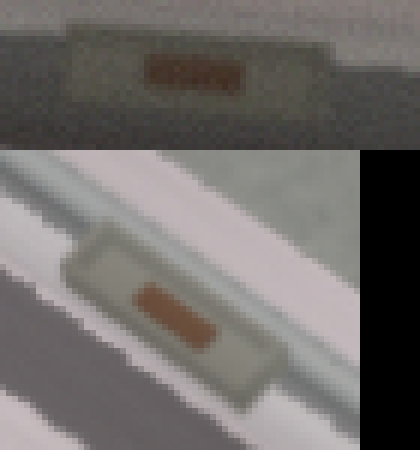

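The crops show the boat centred at about (433.1,302.2) in the top view and (264,122.5) in the scene view.

```bash
python3 - <<'E'
from h import *
b=(np.load("top_b.npy")+np.load("scene_b.npy"))/2; np.save("b.npy",b)
for n,p in(("top",[[433.1,302.2],[411.2,301],[455,304]]),("scene",[[264,122.5]])):
    for z in(.113,.12): print(n,z,tobed(atz(n,p,z),b).round(4).tolist())
c,s=np.cos(b[2]),np.sin(b[2])
w=lambda x,y:np.round([b[0]+c*x-s*y,b[1]+s*x+c*y],4)
print(b)
for y in(.33,.3135):print(y,w(0,y))
st=ctrl.read_state(); yaw=st["eef_rot"][2]; t=b[2]+np.pi/2; print("turn deg",np.degrees(t-yaw))
p=st["ee_pos"]; X=np.array([np.cos(yaw),np.sin(yaw)]);Y=np.array([np.sin(yaw),-np.cos(yaw)])
for y in(.34,.33): q=w(0,y)-p[:2]; print("tool shift mm",q@X*1e3,q@Y*1e3)
for q in [(.42,-.05)]: q=np.array(q)-p[:2]; print("mid",q@X*1e3,q@Y*1e3)
E
```

```text
top 0.113 [[-0.0008, -0.1256], [-0.0021, -0.0851], [-0.0005, -0.1665]]
top 0.12 [[-0.0014, -0.1244], [-0.0027, -0.084], [-0.0012, -0.165]]
scene 0.113 [[-0.0032, -0.1241]]
scene 0.12 [[-0.0001, -0.1204]]
[ 0.50742928  0.00904321 -0.0807816 ]
0.33 [0.5341 0.338 ]
0.3135 [0.5327 0.3215]
turn deg 65.10339082087424
tool shift mm 622.3046870911473 -666.0570536319921
tool shift mm 618.1247185422171 -657.0471777765791
mid 376.6807963800994 -332.597424423347
```

send_rows(deltas=[[0.14,-0.15,-0.03,-0.026],[0.28,-0.3,-0.07,-0.052],[0.43,-0.46,-0.12,-0.078],[0.58,-0.62,-0.12,-0.104],[0.73,-0.78,-0.12,-0.13],[0.88,-0.94,-0.12,-0.156],[0.88,-0.94,-0.12,-0.181]], hand=1)

```text
time: 1.88
ee_pos: [0.308, -0.1926, 0.262]
eef_rot: [3.14, -0.0, 1.503]
wrist_force: [-0.5, -0.0, -0.4]
gripper_width: 0.0003
grip_force: 0.0
```

```bash
cat >> h.py <<'E'
b=None
def rel(y,x=0,zt=None):
    "tool-frame shift (fractions) from present measured pose to bed point (x,y), height zt; plus turn; and present pose in bed"
    b=np.load("b.npy"); st=ctrl.read_state(); yaw=st["eef_rot"][2]; p=st["ee_pos"]
    c,s=np.cos(b[2]),np.sin(b[2]); q=np.array([b[0]+c*x-s*y,b[1]+s*x+c*y])-p[:2]
    dx=q@[np.cos(yaw),np.sin(yaw)]/.25; dy=q@[np.sin(yaw),-np.cos(yaw)]/.25
    print("t",round(st["time"],3),"bed xy",tobed(p[None],b).round(4),"z",p[2].round(4),"F",st["wrist_force"].round(2),"qd",abs(st["qvel"]).max().round(3))
    print("shift frac",dx.round(4),dy.round(4),0 if zt is None else round((p[2]-zt)/.25,4),"turn",round(-(b[2]+np.pi/2-yaw)/2/np.pi,4))
E
python3 -c "
from h import *
rel(.335)"
```

```text
t 1.875 bed xy [[-0.1825 -0.2171]] z 0.262 F [-0.55 -0.05 -0.36] qd 1.27
shift frac 2.1984 0.7595 0 turn 0.0021
```

send_rows(deltas=[[0.23,0.08,0,0],[0.46,0.16,0,0],[0.69,0.24,0,0],[0.92,0.32,0,0],[1,0.35,0,0]])

```text
time: 2.5
ee_pos: [0.4145, 0.0495, 0.2613]
eef_rot: [3.141, -0.001, 1.496]
wrist_force: [0.5, -0.1, -0.4]
gripper_width: 0.0002
grip_force: 0.0
```

send_rows(deltas=[[0.23,0.08,0,0],[0.46,0.16,0,0],[0.69,0.24,0,0],[0.92,0.32,0,0],[1,0.35,0,0]])

```text
time: 3.12
ee_pos: [0.5215, 0.2918, 0.2597]
eef_rot: [-3.14, 0.0, 1.494]
wrist_force: [-0.6, -0.3, 0.4]
gripper_width: 0.0002
grip_force: 0.0
```

```bash
python3 -c "
from h import *
rel(.335,0,.167)"
```

```text
t 3.125 bed xy [[-0.0088  0.283 ]] z 0.2597 F [-0.64 -0.26  0.36] qd 0.429
shift frac 0.208 0.036 0.3709 turn 0.0007
```

send_rows(deltas=[[0.2,0.03,0,0],[0.2,0.03,0.18,0],[0.2,0.03,0.36,0],[0.2,0.03,0.37,0],[0.2,0.03,0.37,0]])

```text
time: 3.75
ee_pos: [0.533, 0.338, 0.1703]
eef_rot: [3.14, -0.001, 1.491]
wrist_force: [0.8, -0.1, 0.9]
gripper_width: 0.0001
grip_force: 0.0
```

```bash
python3 -c "
from h import *
im,d=viewer.camera('top'); cv2.imwrite('pics/a.png',im[180:400])
rel(.308,0,.167)"
```

```text
t 3.8 bed xy [[-2.000e-04  3.304e-01]] z 0.1718 F [ 0.22 -0.67  0.69] qd 0.026
shift frac -0.0895 0.0006 0.0193 turn 0.0001
```

View pics/a.png

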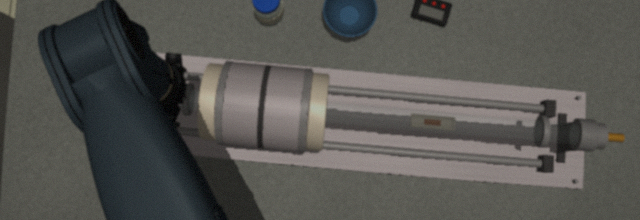

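The gripper is in place to push. The top view shows it left of the left plate, and the furnace hasn't moved. I'll push at a steady 35 mm/s, so the spring sends the furnace off at about 70 mm/s, and then lift clear.

send_rows(deltas=[[-0.0175,0,0,0],[-0.035,0,0,0],[-0.0525,0,0,0],[-0.07,0,0,0],[-0.0875,0,0,0],[-0.105,0,0,0],[-0.1225,0,0,0],[-0.14,0,0,0],[-0.1575,0,0,0],[-0.175,0,0,0],[-0.1925,0,0,0],[-0.21,0,0,0],[-0.2275,0,0,0],[-0.245,0,0,0],[-0.22,0,-0.1,0],[-0.22,0,-0.34,0]])

```text
time: 5.8
ee_pos: [0.526, 0.2822, 0.25]
eef_rot: [-3.133, 0.004, 1.491]
wrist_force: [0.6, 0.3, 0.6]
gripper_width: 0.0002
grip_force: 0.0
```

```bash
cat >> h.py <<'E'
def track(n=6,cam="top"):
    "furnace y in bed frame from plate clouds and shell cloud"
    b=np.load("b.npy"); out=[]
    for i in range(n):
        t=ctrl.read_state()["time"]; im,d=viewer.camera(cam)
        v,u=np.nonzero((d>0)); P=pts(cam,np.c_[u,v],d[v,u]); B=tobed(P,b)
        k=(abs(B[:,0])<.06)&(P[:,2]>.158)&(P[:,2]<.203)&(P[:,2]>.125+np.sqrt(np.maximum(.062**2-B[:,0]**2,0)))
        h=B[k,1]; out.append((t,np.percentile(h,1),np.percentile(h,99)))
    return np.array(out),im
E
python3 -c "
from h import *
o,im=track(5); print(o.round(4)); print(np.polyfit(o[:,0],o[:,1:],1)[0]); rel(-.1,0,.265)"
```

```text
[[5.800e+00 1.570e-02 2.304e-01]
 [5.850e+00 1.250e-02 2.272e-01]
 [5.900e+00 9.200e-03 2.243e-01]
 [5.950e+00 6.300e-03 2.212e-01]
 [6.000e+00 3.400e-03 2.180e-01]]
[-0.06140341 -0.0617493 ]
t 6.05 bed xy [[-0.001   0.2749]] z 0.2544 F [-0.7  -0.27 -0.27] qd 0.047
shift frac -1.4995 0.0026 -0.0425 turn 0.0002
```

send_rows(deltas=[[-0.2,0,-0.04,0],[-0.44,0,-0.05,0],[-0.68,0,-0.05,0],[-0.92,0,-0.05,0],[-1,0,-0.05,0]])

```text
time: 6.68
ee_pos: [0.5069, 0.0308, 0.2643]
eef_rot: [-3.138, 0.001, 1.487]
wrist_force: [0.2, -0.3, -0.9]
gripper_width: 0.0001
grip_force: 0.0
```

send_rows(deltas=[[-0.24,0,0,0],[-0.48,0,0,0],[-0.72,0,0,0],[-0.96,0,0,0],[-1,0,0,0],[-1,0,0,0]])

```text
time: 7.42
ee_pos: [0.4876, -0.2154, 0.2646]
eef_rot: [-3.139, -0.002, 1.489]
wrist_force: [0.6, 0.4, 0.2]
gripper_width: -0.0001
grip_force: 0.0
```

```bash
python3 -c "
from h import *
o,im=track(5); print(o.round(4)); print(np.polyfit(o[:,0],o[:,1:],1)[0]); rel(-.245,0,.170)"
```

```text
[[ 7.425  -0.0797  0.1344]
 [ 7.475  -0.0824  0.1315]
 [ 7.525  -0.0854  0.1289]
 [ 7.575  -0.0878  0.1261]
 [ 7.625  -0.0906  0.1234]]
[-0.05446671 -0.05476987]
t 7.675 bed xy [[-0.0008 -0.2237]] z 0.2664 F [-0.53 -0.44  0.45] qd 0.006
shift frac -0.0853 0.0027 0.3856 turn 0.0005
```

send_rows(deltas=[[-0.08,0,0,0],[-0.08,0,0.15,0],[-0.08,0,0.33,0],[-0.08,0,0.38,0],[-0.08,0,0.38,0],[-0.08,0,0.38,0]])

```text
time: 8.43
ee_pos: [0.4879, -0.2362, 0.1737]
eef_rot: [3.138, 0.002, 1.491]
wrist_force: [-0.2, 0.2, 0.7]
gripper_width: -0.0004
grip_force: 0.0
```

```bash
python3 -c "
from h import *
o,im=track(6); print(o.round(4),o[:,1:].mean(1)); print(np.polyfit(o[:,0],o[:,1:],1)[0]); rel(-.245,0,.170)"
```

```text
[[ 8.425  -0.1339  0.0818]
 [ 8.475  -0.1364  0.0794]
 [ 8.525  -0.1389  0.0769]
 [ 8.575  -0.1412  0.0744]
 [ 8.625  -0.144   0.0719]
 [ 8.675  -0.1461  0.0695]] [-0.02603867 -0.02850079 -0.03102054 -0.03337934 -0.0360352  -0.03829366]
[-0.04914231 -0.04941422]
t 8.725 bed xy [[-0.0003 -0.2454]] z 0.1724 F [ 0.68 -0.1  -0.36] qd 0.011
shift frac 0.0018 0.0014 0.0094 turn 0.0002
```

send_rows(deltas=[[0.03,0,0,0],[0.06,0,0,0],[0.09,0,0,0],[0.09,0,0,0]])

```text
time: 9.22
ee_pos: [0.4886, -0.212, 0.1713]
eef_rot: [-3.142, -0.0, 1.492]
wrist_force: [0.9, -0.0, -0.1]
gripper_width: -0.0002
grip_force: 0.0
```

```bash
python3 -c "
from h import *
o,im=track(5); print(o[:,0],o[:,1:].mean(1)); print(np.polyfit(o[:,0],o[:,1:],1)[0]); rel(-.245,0,.170)"
```

```text
[9.225 9.275 9.325 9.375 9.425] [-0.06391663 -0.06616393 -0.06840513 -0.07084983 -0.07321837]
[-0.04735999 -0.04579754]
t 9.475 bed xy [[-0.0009 -0.2229]] z 0.1713 F [ 0.2  -0.19  0.68] qd 0.002
shift frac -0.0885 0.0034 0.0053 turn 0.0001
```

send_rows(deltas=[[0,0,0,0],[0,0,0,0],[0,0,0,0],[0,0,0,0],[-0.0115,0,0,0],[-0.023,0,0,0],[-0.0345,0,0,0],[-0.046,0,0,0],[-0.0575,0,0,0],[-0.069,0,0,0],[-0.0805,0,0,0],[-0.092,0,0,0],[-0.1035,0,0,0],[-0.115,0,0,0],[-0.14,0,0,0]])

```text
time: 11.35
ee_pos: [0.4858, -0.2479, 0.1713]
eef_rot: [-3.142, 0.0, 1.491]
wrist_force: [0.6, -0.0, 0.2]
gripper_width: 0.0
grip_force: 0.0
```

```bash
python3 -c "
from h import *
o,im=track(6); print(o[:,0],o[:,1:],o[:,1:].mean(1)); print(np.polyfit(o[:,0],o[:,1:],1)[0]); rel(-.245,0,.170)"
```

```text
[11.35 11.4  11.45 11.5  11.55 11.6 ] [[-0.23591098 -0.01897782]
 [-0.23624306 -0.0190961 ]
 [-0.23666562 -0.01912138]
 [-0.23689528 -0.01931864]
 [-0.23705941 -0.01975118]
 [-0.23736203 -0.02004544]] [-0.1274444  -0.12766958 -0.1278935  -0.12810696 -0.12840529 -0.12870374]
[-0.00567655 -0.00428606]
t 11.65 bed xy [[-0.0009 -0.2576]] z 0.1713 F [0.39 0.44 0.67] qd 0.003
shift frac 0.0505 0.0036 0.0051 turn 0.0002
```

The furnace has nearly stopped at y ≈ -0.128 and is drifting at -4.5 mm/s. The boat is at -0.124. I'll turn the drift back gently with the right plate.

send_rows(deltas=[[0.012,0,0,0],[0.022,0,0,0],[0.0225,0,0,0],[0.023,0,0,0],[0.0235,0,0,0],[0.024,0,0,0],[0.0245,0,0,0],[0.025,0,0,0],[0.0255,0,0,0],[0.026,0,0,0],[0.0265,0,0,0],[0.027,0,0,0]])

```text
time: 13.15
ee_pos: [0.4863, -0.241, 0.1713]
eef_rot: [-3.142, -0.0, 1.491]
wrist_force: [0.4, -0.2, 0.1]
gripper_width: 0.0003
grip_force: 0.0
```

```bash
python3 -c "
from h import *
o,im=track(6); print(o[:,0],o[:,1:],o[:,1:].mean(1)); print(np.polyfit(o[:,0],o[:,1:],1)[0]); rel(-.245,0,.170)"
```

```text
[13.15 13.2  13.25 13.3  13.35 13.4 ] [[-0.23755135 -0.02062548]
 [-0.23737754 -0.02050319]
 [-0.23716036 -0.02031702]
 [-0.23717956 -0.02020702]
 [-0.23690433 -0.01972295]
 [-0.23683519 -0.01950172]] [-0.12908841 -0.12894036 -0.12873869 -0.12869329 -0.12831364 -0.12816846]
[0.0028464  0.00461116]
t 13.45 bed xy [[-0.0009 -0.2509]] z 0.1713 F [-0.13  0.17 -0.16] qd 0.001
shift frac 0.0237 0.0035 0.0053 turn 0.0002
```

send_rows(deltas=[[-0.04,0,0,0],[-0.12,0,0,0],[-0.16,0,-0.1,0],[-0.16,0,-0.3,0],[-0.16,0,-0.4,0],[-0.16,0,-0.4,0],[-0.16,0,-0.4,0],[-0.16,0,-0.4,0],[-0.16,0,-0.4,0],[-0.16,0,-0.4,0],[-0.16,0,-0.4,0],[-0.16,0,-0.4,0],[-0.16,0,-0.4,0],[-0.16,0,-0.4,0],[-0.16,0,-0.4,0],[-0.16,0,-0.4,0]])

```text
time: 15.45
ee_pos: [0.4831, -0.2809, 0.2713]
eef_rot: [3.142, 0.0, 1.491]
wrist_force: [-0.3, -0.1, 0.3]
gripper_width: -0.0001
grip_force: 0.0
```

```bash
python3 -c "
from h import *
for c in ('top','scene'):
    o,im=track(5,c); print(o[:,0],o[:,1:].mean(1),o[-1]); print(np.polyfit(o[:,0],o[:,1:],1)[0])
    cv2.imwrite(f'pics/end_{c}.png',im)
rel(-.245,0,.170)"
```

```text
[15.45 15.5  15.55 15.6  15.65] [-0.12400336 -0.12398099 -0.12387639 -0.12397163 -0.12394733] [15.65       -0.23200685 -0.01588781]
[-0.00035881  0.00084448]
[15.7  15.75 15.8  15.85 15.9 ] [-0.12298074 -0.1228896  -0.12295691 -0.12287437 -0.12295229] [ 1.59000000e+01 -2.30964963e-01 -1.49396213e-02]
[0.00016203 0.00012647]
t 15.95 bed xy [[-0.0009 -0.2909]] z 0.2713 F [0.58 0.95 0.04] qd 0.001
shift frac 0.1837 0.0036 0.4053 turn 0.0002
```

View pics/end_scene.png

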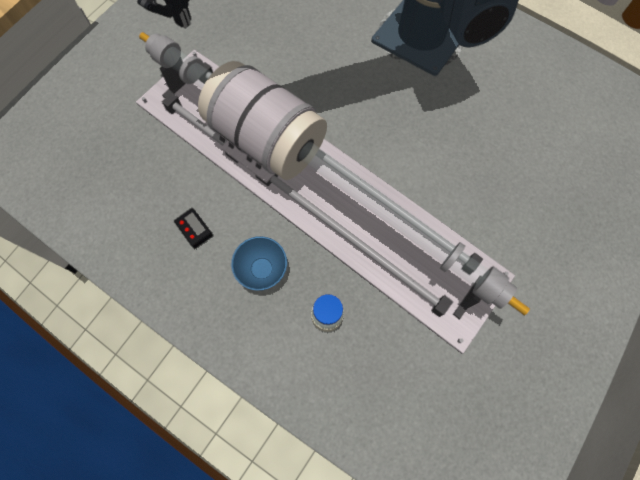

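The furnace is at rest at y ≈ -0.1235, over the boat at -0.124. In the picture the strap is near (257,118) and the gripper is clear. I'll wait a little longer and then hand in.

send_rows(deltas=[[0,0,0,0],[0,0,0,0],[0,0,0,0],[0,0,0,0],[0,0,0,0],[0,0,0,0],[0,0,0,0],[0,0,0,0],[0,0,0,0],[0,0,0,0],[0,0,0,0],[0,0,0,0],[0,0,0,0],[0,0,0,0],[0,0,0,0],[0,0,0,0],[0,0,0,0],[0,0,0,0],[0,0,0,0],[0,0,0,0]])

```text
time: 18.45
ee_pos: [0.4831, -0.2809, 0.2713]
eef_rot: [3.142, -0.0, 1.491]
wrist_force: [-0.2, 0.4, -0.3]
gripper_width: -0.0
grip_force: 0.0
```

```bash
python3 -c "
from h import *
send=None
o,im=track(2); print(o[:,1:].mean(1),o[:,0])
print(order.close_job())"
```

```text
[-0.12392704 -0.12390803] [18.45 18.5 ]
the job is handed in; nothing more can be done
None
```

The furnace stands at rest over the boat, about 1 mm off by my camera measurement (tolerance 15 mm). It stood untouched for over 3 s with the gripper clear, and I handed the job in at about 18.6 s; no verdict was returned.

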